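# Clamp the pine block squarely in the twin-screw press

## Task

Clamp the drilled pine block in the twin-screw press: slide it in lengthwise under the pressure bar, midway between the two studs and up against the back stop, and let go of it. Then screw the two wing nuts down in turns, a little at a time and the higher end first, so that the bar never stands more than 4 mm lower at one stud than at the other, until it bears level on the wood with both nuts about equally tight, each at about 0.3 N m, firm but not crushing (clamping load 45 to 140 N). Do not disturb the other things on the bench.

Things in the scene. Friction and masses are not known exactly. Their poses are not given: they have to be found in the camera images.
- press: twin-screw bench press, fixed: dark grey cast bed with a pale ground strip, 177 mm deep (own x, -115 to +62 mm) and 262 mm wide (own y), top face 22 mm above the bench. Origin on the bench under the middle of the bar; x points from the open front to the back stop, y to the left stud, z up. Studs at y = +95 and -95 mm, x = 0, in round sleeves 28 mm across (feet 42 mm), up to 28 mm above the bed
- back_stop (a point): middle of the front face of the back stop (press x = +43 mm), a dark bar 110 mm wide that stands 16 mm above the bed
- bed_place (a point): point on the press's bed where the middle of the block's underside belongs: touching the back stop, midway between the studs (press frame x = -12 mm, y = 0, z = 22 mm)
- pressure_bar: plain steel bar, 40 mm deep (x) x 246 mm long (y) x 18 mm thick, origin at its middle; it rides on both studs and springs press it up against both wing nuts (4 to 7 N each), so each nut sets the height of its end. It can tip about x; its z is parallel to the press's when level. At the start its underside is 2.5 to 4.6 mm above the block's height, one end up to 2 mm lower
- bar_left (a point): underside of the pressure bar on the axis of the left stud (own y = +95 mm of the press); the bar meets the block when both ends are 60 mm above the bench
- bar_right (a point): the same at the right stud (own y = -95 mm of the press)
- wing_nut_left: dark T-shaped steel wing nut on the press's left (+y) stud; origin on the stud axis at the underside of its round flange (30 mm across, 8 mm thick), which bears on the bar; z up. Clockwise from above tightens: it sinks 14 mm per turn (2.23 mm per rad) and pushes that end of the bar down; a hand that holds it must sink along. It stays where it is left
- wing_nut_right: dark T-shaped steel wing nut on the press's right (-y) stud; origin on the stud axis at the underside of its round flange (30 mm across, 8 mm thick), which bears on the bar; z up. Clockwise from above tightens: it sinks 14 mm per turn (2.23 mm per rad) and pushes that end of the bar down; a hand that holds it must sink along. It stays where it is left
- wing_left (a point): middle of the left nut's wing, 28.5 mm above the nut's origin: an upright flat 62 mm long (nut's x), 12 mm thick (nut's y, grip it across), 27 mm high; below it a neck 12 mm thick, 7 mm long, then the flange. Being turned free it takes 0.04 to 0.1 N m; once the bar bears on the wood the torque climbs steeply: 0.2-0.25 N m at 45 N of load on the wood, 0.45-0.6 at 140 N; 0.15 rad on one nut adds 30 to 55 N
- wing_right (a point): middle of the right nut's wing, 28.5 mm above the nut's origin: an upright flat 62 mm long (nut's x), 12 mm thick (nut's y, grip it across), 27 mm high; below it a neck 12 mm thick, 7 mm long, then the flange. Feels as the left one
- pine_block: offcut of pine with drilled holes, 45 mm (own x) x 110 mm (own y) x 38 mm high, about 0.16 kg, origin at the middle of its underside; lies flat on the bench beside the press. In the press its own y runs along the press's x (either way round) and 47 mm of it stands out in front of the bar, where it can be held
- cork_block: cork sanding block, a plain cork-coloured brick 54 x 94 x 27 mm, no holes; bystander
- pliers: pliers with red handles, 182 mm long, lying flat; bystander
- big_bolt: rusty bolt with a nut on it, 97 mm long; bystander
- parts_tub: round off-white tub of small parts, 90 mm across, 62 mm high; bystander
- flange: dark iron pipe flange, 85 mm across, 26 mm high; bystander
- tin_blue: blue paint tin, 71 mm across, 95 mm high; bystander

How it is judged:
On the way, in this order (a step that is already met when the one before it is completed fails the run):
1. the pine block lies on the bed under the bar, against the back stop and midway between the studs, let go (x of pine_block in the frame of press between -0.02 and -0.006 m and y of pine_block in the frame of press between -0.01 and 0.01 m and z of pine_block in the frame of press between 0.019 and 0.025 m and angle between the y axis of pine_block and the x axis of press, either way round below 0.12 rad and contact force between the fingers and pine_block below 0.3 N), for 0.2 s.
2. the bar has come down on the block (contact force between pressure_bar and pine_block above 5 N), for 0.1 s.
At the end, for the whole second after the job is handed in: the block lies on the bed within 8 mm of the back stop and 10 mm of the middle between the studs, along the press within 0.12 rad; the bar bears on it with 45 N or more (never over 140 N), each nut bears on the bar with at least 18 N, and the bar is level within 0.010 rad (1.9 mm between the studs) (x of pine_block in the frame of press between -0.02 and -0.006 m and y of pine_block in the frame of press between -0.01 and 0.01 m and z of pine_block in the frame of press between 0.019 and 0.025 m and angle between the y axis of pine_block and the x axis of press, either way round below 0.12 rad and contact force between pressure_bar and pine_block above 45 N and contact force between each of wing_nut_left, wing_nut_right and pressure_bar above 18 N and angle between the z axis of pressure_bar and the z axis of press, either way round below 0.01 rad); the robot touches nothing.
It fails at once if one end of the bar more than 4 mm lower than the other (bar out of level by 0.021 rad): it would jam on the studs (angle between the z axis of pressure_bar and the z axis of press, either way round above 0.021 rad).
It fails at once if the wood crushed: clamping load above 140 N (contact force between pressure_bar and pine_block above 140 N).
It fails at once if a bystander moved by more than 15 mm (distance of any of cork_block, pliers, big_bolt, parts_tub, flange, tin_blue from where it was at the start of the episode above 0.015 m).
It also fails if it takes over 72 s, if anything falls off the work surface, if the arm or the gripper's body presses on something with over 40 N, if the wrist force passes 120 N, or if a joint passes its speed limit or range.

## Robot

A 6-joint arm with a two-finger parallel gripper is mounted at the origin on a cart in front of the work surface, level with it; the furniture and walls round the work are solid. World frame = base frame: x ahead of the robot, y to its left, z up, the work surface at z = 0. Lengths are in m, angles in rad, forces in N, time in s.
With the tool pointing down it reaches from about 0.375 to 0.925 m from the base axis. Payload 5.7 kg.
Tool frame: the origin (TCP) lies at the very end of the fingers, on their centre line; the grasp point (between the pads) lies r.tcp_to_grasp behind it (r.tcp_to_grasp is the distance from the TCP to the grasp point, in m); z points along the fingers, y is the line along which they close (so a half turn about z gives the same grasp; the last joint's range is limited). The gripper opens to 88 mm and grips with 3 to 60 N. Pads are 20 mm wide; open, the fingers measure 115 mm over their backs; the gripper's body (75 mm by 178 mm) begins 61 mm behind the grasp point.
Start: joints at [-1.267, 0.359, 1.51, -0, 1.272, -0.115], TCP at [0.244, -0.548, 0.223] pointing down, gripper open.
Joint ranges: [-2.97, 2.97], [-1.01, 2.36], [0.21, 2.38], [-0.96, 4.11], [0.2, 2.71], [-2.98, 2.98]. Speed limits (rad/s): [2.39, 2.39, 3.14, 3.14, 3.14, 3.14].

## Interface

Orientations are given as a rotation vector (axis times angle).
In Python, from cell import r, vision, order gives the robot as it stands.
- The arm moves only by the tool play_rows, never from a script. Its argument "steps" is one flat list of numbers, 5 for each row, row after row: the shift along the tool's x, y, z in cm, then the turn about the tool's z in rad, then the opening, from 0 (shut) to 1 (fully open). In form: [x, y, z, turn, claw, x, y, z, turn, claw, ...]. A call has 1 to 20 rows; each row shifts and turns the commanded pose from where the row before left it, along the tool's axes as they then stand; what a row does not reach is not made up. A row lasts 1/12 s, in which the tool goes at most 41.7 mm and 7.16 degrees, less where a joint would pass 70% of its speed; a pose out of reach is approached as far as the arm can. A call is refused whole if a number of a shift passes 4.17 or a number of a turn 0.125, either way. A call with a gripper value outside its range is refused whole. The fingers move at their own pace and stop on an object; "squeeze" is the grip in N (left out, the last holds). Time passes only in rows, so rows that do not move let the fingers close. It gives the time, the measured TCP pose, the force, the opening and the grip force at its end, in the units of the state.
- r.read_state(): the state, without advancing time (a new reading comes with each control period).
- vision.read_camera(name): name is "scene" or "top" or "wrist"; returns a dict with "frame" (384x512x3 uint8, red, green, blue), "depth" (384x512 float32, m along the optical axis (not along the pixel's ray), 0 where there is no reading), "K" (3x3 intrinsics, pixels), "distortion" ([k1, k2, p1, p2, k3] as OpenCV has them; the pictures are not rectified), "extrinsics" (4x4, takes a point from world to camera coordinates). Camera axes: x right, y down, z forward; pixel columns grow to the right and rows downward; lengths in m; the calibration is good to about 2 mm. A picture is of the moment at which its call begins.
- order.finish_job(): hands the job in; it is judged then, once.
The state is a dict: "time_s": time; "joint_positions": joint angles; "dq": joint speeds; "effort": joint torques, N m; "tcp_pos": TCP position; "eef_rot": TCP orientation; "wrist_force": force on the tool from outside, world axes, zero at the start; "torque": the same for the moment, N m; "gripper_width": opening from 0.0 (shut) to 1.0 (fully open); "gripper_force": force on a finger pad.
Only numpy, scipy, OpenCV 4.12 (cv2) and the standard library are available. Lean on these libraries where they do the work, as an engineer would, in place of code of your own. Each camera call takes 0.05 s, during which the arm holds its last target. There are 200 camera calls.

## Working session

There is one attempt and no reset: what is moved stays moved. The work goes in short steps, Python scripts to look and compute and a tool call to move; the robot and the scene stay as the last step left them, time stands still between calls to the robot, and variables do not carry over. Pictures are saved under pics/ and viewed, at most 10 in all, crops included, and the job is handed in when it is done.

Besides the shell and the picture viewer there is one more tool, called in YAML: its name, and indented under it one key for each argument. play_rows: Moves the arm, as the interface text tells. Its arguments: {"type":"object","properties":{"steps":{"type":"array"},"squeeze":{"type":"number"}},"required":["steps"]}

```bash
ls; mkdir -p pics; python3 - <<'E'
from cell import r,vision
import cv2,numpy as np
s=r.read_state();print({k:np.round(v,3) for k,v in s.items()},r.tcp_to_grasp)
ims=[]
for n in("scene","top"):
    c=vision.read_camera(n);np.savez(f"{n}0.npz",**c);ims.append(c["frame"])
    print(n,c["K"].round(1).tolist(),c["distortion"],c["extrinsics"].round(3).tolist())
    cv2.imwrite(f"pics/{n}0.png",cv2.resize(c["frame"][...,::-1],(800,600)))
E
```

```text
pics
{'time_s': np.float64(0.0), 'joint_positions': array([-1.267,  0.359,  1.511, -0.   ,  1.273, -0.115]), 'dq': array([-0.002,  0.001,  0.   , -0.002, -0.002,  0.002]), 'effort': array([ 1.0000e-03, -5.1537e+01, -2.7072e+01,  6.8000e-02,  3.5000e-02,
       -0.0000e+00]), 'tcp_pos': array([ 0.244, -0.547,  0.222]), 'eef_rot': array([-3.071, -0.653,  0.   ]), 'wrist_force': array([ 0.302, -0.079,  0.167]), 'torque': array([ 0.021,  0.041, -0.004]), 'gripper_force': np.float64(0.0), 'gripper_width': np.float64(1.003)} 0.0187
scene [[404.4, 0.0, 253.0], [0.0, 404.4, 185.4], [0.0, 0.0, 1.0]] [-0.00761265  0.          0.          0.          0.        ] [[-0.841, -0.541, 0.028, 0.421], [-0.235, 0.318, -0.918, 0.231], [0.488, -0.778, -0.395, 0.713], [0.0, 0.0, 0.0, 1.0]]
top [[475.2, 0.0, 256.6], [0.0, 475.2, 195.2], [0.0, 0.0, 1.0]] [-0.02215331  0.          0.          0.          0.        ] [[-0.02, -1.0, -0.018, -0.007], [-0.996, 0.021, -0.081, 0.544], [0.082, 0.016, -0.997, 1.452], [0.0, 0.0, 0.0, 1.0]]
```

View pics/top0.png

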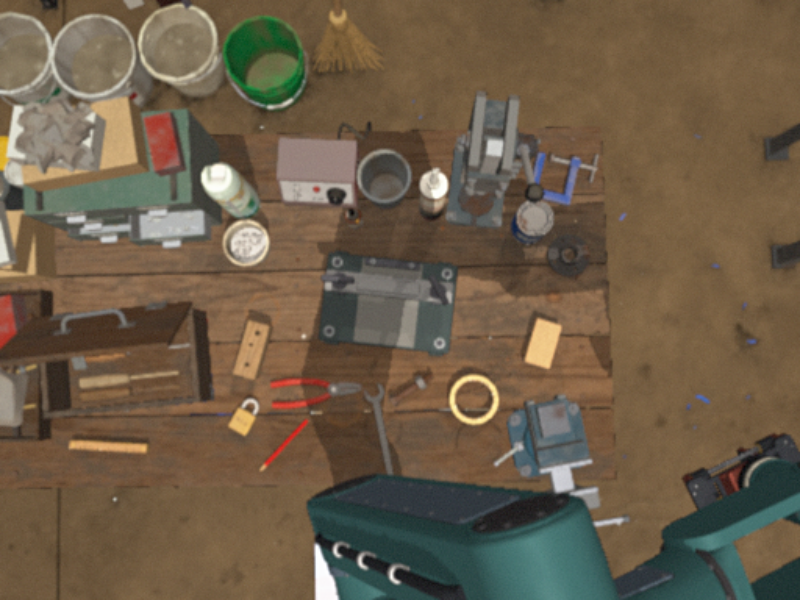

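View pics/scene0.png

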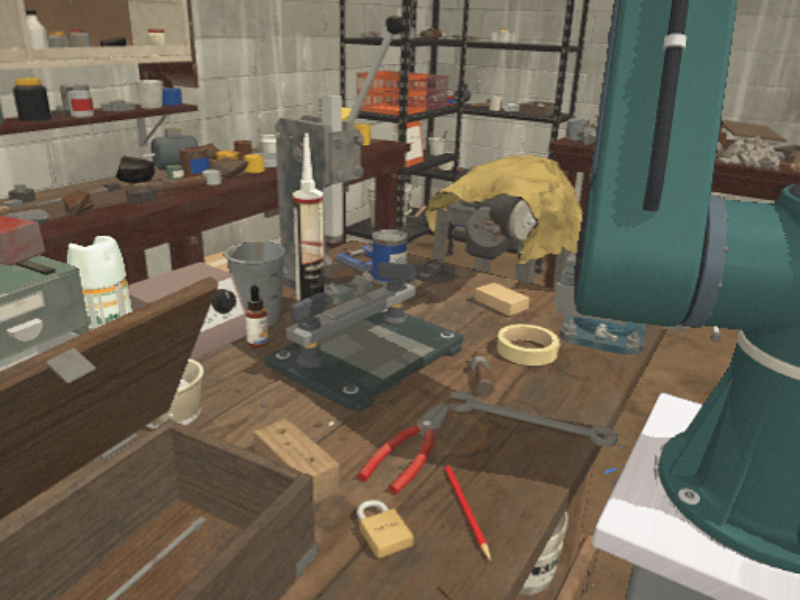

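The top view (800x600) shows the press at (388,300) with its bar towards the back at (388,288), the nuts at about (338,280) and (438,290), and the pine block at (251,349). The pliers are at (315,393), the cork block at (543,343), the tub at (246,243) and the toolbox at (130,350).

```bash
cat > h.py <<'E'
import numpy as np,cv2
from cell import r,vision
def cam(n):
    c=vision.read_camera(n); return c
def cloud(c):
    d=c["depth"];H,W=d.shape;v,u=np.mgrid[:H,:W]
    p=cv2.undistortPoints(np.stack([u,v],-1).reshape(-1,1,2).astype(float),c["K"],c["distortion"]).reshape(H,W,2)
    P=np.dstack([p[...,0]*d,p[...,1]*d,d]);E=c["extrinsics"]
    w=(P-E[:3,3])@E[:3,:3]; w[d==0]=np.nan; return w
def onplane(c,uv,z):
    p=cv2.undistortPoints(np.array(uv,float).reshape(-1,1,2),c["K"],c["distortion"]).reshape(-1,2)
    E=c["extrinsics"];R=E[:3,:3];o=-R.T@E[:3,3];d=np.c_[p,np.ones(len(p))]@R
    return o+d*((z-o[2])/d[:,2])[:,None]
def rect(xy):
    (c,s,a)=cv2.minAreaRect(xy.astype(np.float32)*1000); return np.round(c,1),np.round(s,1),round(a,1)
E
python3 - <<'E'
from h import *
c=dict(np.load("top0.npz"));w=cloud(c);z=w[...,2]
def reg(u0,u1,v0,v1,a,b):
    m=np.zeros(z.shape,bool);s=.64
    sl=np.s_[int(v0*s):int(v1*s),int(u0*s):int(u1*s)]
    m[sl]=(z[sl]>a)&(z[sl]<b);
    n,l,st,_=cv2.connectedComponentsWithStats(m.astype(np.uint8));k=1+st[1:,4].argmax();m=l==k
    return m
for n,a in dict(block=(215,290,305,395,.022,.06),bed=(300,480,235,370,.014,.03),bar=(300,480,250,320,.055,.09),cork=(510,580,300,385,.015,.05)).items():
    m=reg(*a);p=w[m];print(n,m.sum(),rect(p[:,:2]),np.median(p[:,2]).round(4))
m=reg(300,480,250,320,.055,.09)
for nm,u0,u1 in(("nutL",315,365),("nutR",415,465)):
    m=reg(u0,u1,250,320,.088,.15);p=w[m];q,s,a=rect(p[:,:2]);print(nm,m.sum(),q,s,a,np.percentile(p[:,2],[5,50,95]).round(4))
for nm,a in dict(tub=(215,280,215,275,.03,.1),box=(10,215,295,420,.05,.2)).items():
    p=w[reg(*a)];print(nm,rect(p[:,:2]),p.min(0).round(3),p.max(0).round(3))
E
```

```text
block 539 (array([461. , 278.3]), array([ 47.2, 109.8]), 73.2) 0.0365
bed 3342 (array([551.9,   8.3]), array([262.1, 181.3]), 82.5) 0.0209
bar 845 (array([577.7,  15.8]), array([223. ,  40.7]), 82.6) 0.0818
cork 495 (array([ 462.4, -295.9]), array([52.6, 89.9]), 71.2) 0.0242
nutL 114 [589.1  98.5] [60.3 25.4] 70.3 [0.0893 0.1187 0.1243]
nutR 108 [563.7 -89.7] [60.5 22.5] 16.3 [0.0892 0.1191 0.1246]
tub (array([670.6, 282.6]), array([88. , 87.3]), 1.8) [0.627 0.239 0.03 ] [0.715 0.327 0.068]
box (array([466.4, 543.5]), array([242.6, 352.9]), 3.4) [0.337 0.361 0.05 ] [0.579 0.722 0.2  ]
```

```bash
python3 - <<'E'
from h import *
c=dict(np.load("top0.npz"));w=cloud(c)
g=np.array([.420,.2905]);a=np.radians(-16.8);ux=np.array([np.cos(a),np.sin(a)]);uy=np.array([-ux[1],ux[0]])
P=w.reshape(-1,3);d=P[:,:2]-g;X=d@ux;Y=d@uy
for y0 in range(-110,120,10):
    q=(abs(X)<.045)&(Y*1000>=y0)&(Y*1000<y0+10);f=q&(abs(X)<.014)
    print(y0,q.sum(),np.nanmax(P[q,2]).round(3),np.nanmax(P[f,2]).round(3))
# pose of arm shadows
print(onplane(c,[[272*.64,403*.64],[272*.64,383*.64],[243*.64,400*.64]],.01).round(3))
E
```

```text
-110 91 0.019 0.019
-100 92 0.015 0.015
-90 97 0.015 0.015
-80 83 0.018 0.018
-70 93 0.016 0.016
-60 92 0.012 0.012
-50 91 0.006 0.004
-40 89 0.005 0.004
-30 136 0.044 0.044
-20 93 0.044 0.044
-10 86 0.045 0.045
0 92 0.044 0.044
10 93 0.043 0.042
20 48 0.041 0.036
30 74 0.007 0.001
40 95 0.004 0.004
50 85 0.004 0.004
60 149 0.105 0.006
70 170 0.109 0.109
80 169 0.272 0.104
90 179 0.274 0.269
100 68 0.274 0.269
110 81 0.273 0.273
[[0.355 0.242 0.01 ]
 [0.394 0.242 0.01 ]
 [0.362 0.3   0.01 ]]
```

```bash
python3 - <<'E'
from h import *
for n in("top","scene"):
  c=dict(np.load(n+"0.npz"));P=cloud(c).reshape(-1,3)
  for x0 in np.arange(.34,.60,.03):
    o=[]
    for a,b in((.03,.08),(.08,.13),(.13,.2),(.2,.35)):
        q=P[(P[:,0]>x0)&(P[:,0]<x0+.03)&(P[:,2]>a)&(P[:,2]<b)&(P[:,1]>.325)&(P[:,1]<.5)]
        o.append((len(q),np.percentile(q[:,1],3).round(3) if len(q)>3 else None))
    print(n,x0.round(2),o)
E
```

```text
top 0.34 [(14, np.float64(0.362)), (175, np.float64(0.364)), (0, None), (0, None)]
top 0.37 [(52, np.float64(0.362)), (75, np.float64(0.363)), (0, None), (0, None)]
top 0.4 [(49, np.float64(0.364)), (59, np.float64(0.365)), (0, None), (0, None)]
top 0.43 [(44, np.float64(0.366)), (58, np.float64(0.367)), (0, None), (133, np.float64(0.388))]
top 0.46 [(46, np.float64(0.369)), (56, np.float64(0.37)), (0, None), (522, np.float64(0.368))]
top 0.49 [(46, np.float64(0.372)), (60, np.float64(0.373)), (255, np.float64(0.371)), (194, np.float64(0.369))]
top 0.52 [(34, np.float64(0.374)), (139, np.float64(0.374)), (265, np.float64(0.373)), (23, np.float64(0.475))]
top 0.55 [(0, None), (15, np.float64(0.376)), (0, None), (0, None)]
top 0.58 [(0, None), (0, None), (0, None), (0, None)]
scene 0.34 [(1545, np.float64(0.361)), (1497, np.float64(0.364)), (0, None), (0, None)]
scene 0.37 [(32, np.float64(0.369)), (240, np.float64(0.36)), (0, None), (0, None)]
scene 0.4 [(302, np.float64(0.37)), (263, np.float64(0.362)), (0, None), (0, None)]
scene 0.43 [(382, np.float64(0.373)), (242, np.float64(0.365)), (0, None), (1165, np.float64(0.388))]
scene 0.46 [(363, np.float64(0.376)), (226, np.float64(0.368)), (217, np.float64(0.422)), (2267, np.float64(0.368))]
scene 0.49 [(366, np.float64(0.378)), (237, np.float64(0.371)), (1780, np.float64(0.373)), (28, np.float64(0.367))]
scene 0.52 [(2000, np.float64(0.382)), (1983, np.float64(0.378)), (246, np.float64(0.371)), (0, None)]
scene 0.55 [(0, None), (0, None), (0, None), (0, None)]
scene 0.58 [(0, None), (0, None), (0, None), (0, None)]
```

play_rows:
  steps: [0,0,0,0.119,1,0,0,0,0.119,1,0,0,0,0.119,1,0,0,0,0.119,1,0,0,0,0.119,1,0,0,0,0.119,1,0,-4,0,0,1,0,-4,0,0,1,0,-4,0,0,1,0,-4,0,0,1,0,-4,0,0,1,0,-4,0,0,1,0,-4,0,0,1,0,-4,0,0,1,0,-4,0,0,1,0,-4,0,0,1,0,-4,0,0,1,0,-4,0,0,1,0,-4,0,0,1,0,-4,0,0,1]

```text
time_s: 1.77
tcp_pos: [0.4067, -0.0103, 0.2227]
eef_rot: [-3.107, 0.462, 0.0]
wrist_force: [0.3, -0.5, 1.2]
gripper_width: 0.998
gripper_force: 0.0
```

play_rows:
  steps: [0,-4,0,0,1,0,-4,0,0,1,0,-4,0,0,1,0,-4,0,0,1,0,-4,0,0,1,0,-4,0,0,1,0,0,0,0,1]

```text
time_s: 2.35
tcp_pos: [0.4788, 0.2234, 0.2226]
eef_rot: [-3.105, 0.455, -0.003]
wrist_force: [1.1, -0.3, 0.1]
gripper_width: 1.0
gripper_force: 0.0
```

```bash
cat >> h.py <<'E'
from scipy.spatial.transform import Rotation as Ro
def to(x,y,z,yawdeg):
    "remaining move in tool axes (cm), turn (rad); shift given in present AND in final tool frame"
    s=r.read_state();R=Ro.from_rotvec(s["eef_rot"]).as_matrix();d=np.array([x,y,z])-s["tcp_pos"]
    yaw=np.arctan2(R[1,0],R[0,0]);t=-(np.radians(yawdeg)-yaw);t=(t+np.pi)%(2*np.pi)-np.pi
    R2=R@Ro.from_rotvec([0,0,t]).as_matrix()
    print("t",round(float(s["time_s"]),2),"tcp",np.round(s["tcp_pos"]*1000,1),"yaw",np.degrees(yaw).round(1),"now-axes cm",(R.T@d*100).round(2),"final-axes cm",(R2.T@d*100).round(2),"turn",round(t,3),"q6",s["joint_positions"][5].round(2))
E
python3 - <<'E'
from h import *
to(.4987,.2544,.008,-16.8)
c=cam("wrist");w=cloud(c);z=w[...,2]
cv2.imwrite("pics/w1.png",c["frame"][...,::-1])
m=((z>.025)&(z<.05)).astype(np.uint8);n,l,st,_=cv2.connectedComponentsWithStats(m)
for k in range(1,n):
    if st[k,4]>800:
        p=w[l==k];print(st[k],rect(p[:,:2]),np.median(p[:,2]))
E
```

```text
t 2.35 tcp [478.8 223.4 222.6] yaw -16.7 now-axes cm [ 1.   -3.45 21.48] final-axes cm [ 0.99 -3.45 21.48] turn 0.002 q6 2.16
[  93    0   81   31 1822] (array([649.3, 290.2]), array([68. , 27.7]), 72.8) 0.03434478879895239
[ 193  144   46  101 4224] (array([462.7, 276.2]), array([ 45.4, 109.9]), 73.2) 0.03680249051966768
[  94  150   54   92 1063] (array([492.8, 371.5]), array([101. ,   8.6]), 6.2) 0.038168090360920025
```

View pics/w1.png

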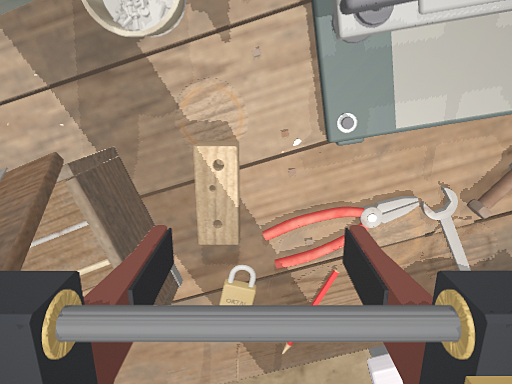

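The wrist view shows the block at (217,195), well clear of the tub (135,10) and the pliers (320,225). The toolbox wall is at (120,210), so I grip the far end off-centre, away from the wall.

play_rows:
  steps: [0.55,-1.7,0,0,1,0.55,-1.7,0,0,1,0,0,3.5,0,1,0,0,3.5,0,1,0,0,3.5,0,1,0,0,3.5,0,1,0,0,3,0,1,0,0,2.4,0,1,0,0,1.4,0,1,0,0,0.6,0,1,0,0,0,0,1,0,0,0,0,0.3,0,0,0,0,0.3,0,0,0,0,0.3,0,0,0,0,0.3,0,0,0,0,0.3,0,0,0,0,0.3]
  squeeze: 40

```text
time_s: 3.82
tcp_pos: [0.4981, 0.2471, 0.0095]
eef_rot: [-3.106, 0.462, -0.003]
wrist_force: [1.0, 1.5, 0.3]
gripper_width: 0.583
gripper_force: 0.7
```

play_rows:
  steps: [0,0,0,0,0.3,0,0,0,0,0.3,0,0,0,0,0.3,0,0,0,0,0.3]

```text
time_s: 4.15
tcp_pos: [0.4979, 0.247, 0.0093]
eef_rot: [-3.106, 0.462, -0.002]
wrist_force: [1.0, 0.8, 5.9]
gripper_width: 0.534
gripper_force: 39.0
```

play_rows:
  steps: [0,0,-3,0,0.3,0,0,-4,0,0.3,0,0,-4,0,0.3,0,0,-4,0,0.3,0.4,3.8,0,0,0.3,0.4,3.8,0,0,0.3,0.4,3.8,0,0,0.3,0.4,3.8,0,0,0.3,0.4,3.8,0,0,0.3,0.4,3.8,0,0,0.3,0,0,0,-0.118,0.3,0,0,0,-0.118,0.3,0,0,0,-0.118,0.3,0,0,0,-0.118,0.3,0,0,0,-0.118,0.3,0,0,0,-0.118,0.3,0,0,0,-0.118,0.3,0,0,0,-0.118,0.3,0,0,0,-0.118,0.3,0,0,0,-0.118,0.3]

```text
time_s: 5.82
tcp_pos: [0.4524, 0.0215, 0.1581]
eef_rot: [-2.834, -1.353, 0.003]
wrist_force: [0.5, 0.0, -1.4]
gripper_width: 0.532
gripper_force: 38.9
```

play_rows:
  steps: [0,0,0,-0.118,0.3,0,0,0,-0.118,0.3,0,0,0,-0.118,0.3,0,0,0,-0.118,0.3,0,0,0,-0.118,0.3,0,0,0,-0.118,0.3,0,0,0,-0.118,0.3,0,0,0,-0.118,0.3,0,0,0,-0.118,0.3,0,0,0,-0.118,0.3,0,0,0,-0.118,0.3,0,0,0,-0.118,0.3,0,0,0,-0.118,0.3,0,0,0,-0.118,0.3,0,0,0,-0.118,0.3,0,0,0,-0.118,0.3,0,0,0,-0.118,0.3,0,0,0,-0.118,0.3,0,0,0,0,0.3,0,0,0,0,0.3]

```text
time_s: 7.48
tcp_pos: [0.4527, 0.0215, 0.1582]
eef_rot: [-0.214, -3.132, -0.0]
wrist_force: [0.3, 0.1, -1.7]
gripper_width: 0.532
gripper_force: 38.9
```

```bash
python3 - <<'E'
from h import *
to(.4558,.0206,.031,172.4)
for n in("top","wrist"):
    c=cam(n);w=cloud(c);np.savez(n+"1.npz",**c)
    cv2.imwrite(f"pics/{n}2.png",c["frame"][...,::-1])
    z=w[...,2]
    m=((z>.012)&(z<.03)&(w[...,0]>.4)&(abs(w[...,1])<.2)).astype(np.uint8);k,l,st,_=cv2.connectedComponentsWithStats(m)
    p=w[l==1+st[1:,4].argmax()];print(n,"bed",rect(p[:,:2]),np.median(p[:,2]))
    for s in(1,-1):
        q=(z>.105)&(z<.135)&(abs(w[...,0]-.577-s*.0125)<.045)&(abs(w[...,1]-.0045-s*.0942)<.045);p=w[q]
        if len(p)>20: print(n,s,len(p),rect(p[:,:2]),np.percentile(p[:,2],[50,95]))
    hsv=cv2.cvtColor(c["frame"],cv2.COLOR_RGB2HSV)
    p=w[(z>.155)&(z<.215)&(w[...,0]>.45)&(w[...,0]<.62)&(abs(w[...,1])<.05)]
    if len(p): print(n,"blk",len(p),rect(p[:,:2]),np.percentile(p[:,2],[5,50,95]))
E
```

```text
t 7.48 tcp [452.7  21.5 158.2] yaw 172.2 now-axes cm [-0.34 -0.05 12.72] final-axes cm [-0.34 -0.05 12.72] turn -0.004 q6 -1.54
top bed (array([549.6,   8.3]), array([262.2, 185.7]), 82.3) 0.020944904030525284
top 1 95 (array([588.3,  98.8]), array([61.4, 11.8]), 84.6) [0.11966873 0.12543955]
top -1 93 (array([563.6, -89.3]), array([61. , 11.8]), 27.1) [0.120441   0.12491527]
top blk 191 (array([532.2,   1. ]), array([45., 36.]), 73.9) [0.17901474 0.18495725 0.18934495]
wrist bed (array([506.3,  11.6]), array([260.4,  89. ]), 82.3) 0.02095185009522518
wrist blk 8751 (array([479.4,  15.3]), array([48. , 73.7]), 74.5) [0.17801707 0.18576978 0.18991308]
```

View pics/wrist2.png

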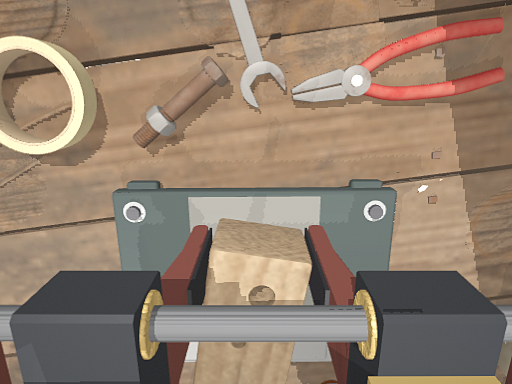

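The wrist view shows the block held at its front end but skewed about 8° between the pads, with its front face at (262,240). I will set it down aligned on the bed in front of the bar and regrip it square.

play_rows:
  steps: [0.15,-0.13,0,0,0.3,0.12,-0.13,0,0,0.3,0,0,0,-0.075,0.3,0,0,0,-0.07,0.3,0,0,3,0,0.3,0,0,3.5,0,0.3,0,0,3,0,0.3,0,0,2,0,0.3,0,0,1,0,0.3,0,0,0,0,0.3,0,0,0.1,0,0.3,0,0,0,0,0.3]

```text
time_s: 8.58
tcp_pos: [0.4513, 0.0192, 0.0332]
eef_rot: [-0.018, 3.141, -0.0]
wrist_force: [-0.3, -0.5, -1.7]
gripper_width: 0.526
gripper_force: 39.2
```

play_rows:
  steps: [0,0,0.1,0,0.3,0,0,0,0,0.3,0,0,0,0,0.72,0,0,0,0,0.72,0,0,0,0,0.72,0,0,0,0,0.72,0,0,0,0,0.72]

```text
time_s: 9.17
tcp_pos: [0.4509, 0.0193, 0.0318]
eef_rot: [-0.019, 3.141, 0.0]
wrist_force: [0.9, 0.0, 0.5]
gripper_width: 0.72
gripper_force: 0.0
```

```bash
python3 - <<'E'
from h import *
s=r.read_state();print(s["tcp_pos"],s["gripper_width"],s["wrist_force"])
O=np.array([.5761,.0043]);a=np.radians(-7.6);X=np.array([np.cos(a),np.sin(a)]);Y=np.array([-X[1],X[0]])
for n in("wrist","top"):
    c=cam(n);w=cloud(c);z=w[...,2]
    cv2.imwrite(f"pics/{n}3.png",c["frame"][...,::-1])
    d=w[...,:2]-O;px=d@X;py=d@Y
    f=c["frame"].astype(int)
    m=(z>.052)&(z<.066)&(abs(py)<.045)&(px<-.01)&(px>-.16)&(f[...,0]-f[...,2]>25)
    p=np.c_[px[m],py[m]];print(n,m.sum(),rect(p),p.min(0),p.max(0),np.median(z[m]))
    # per-slice edges
    for x0 in np.arange(-.14,-.02,.015):
        q=p[(p[:,0]>x0)&(p[:,0]<x0+.015)]
        if len(q)>5: print(x0.round(3),len(q),np.percentile(q[:,1],[2,98]).round(4))
E
```

```text
[0.45091864 0.01929243 0.03183237] 0.7199379374165891 [0.91262677 0.04309089 0.50035057]
wrist 9739 (array([-101.7,    2.5]), array([73.2, 82.8]), 8.3) [-0.1435363  -0.04349775] [-0.06123678  0.03837653] 0.058853185509042644
-0.14 2784 [-0.0415  0.0198]
-0.125 2494 [-0.0224  0.0204]
-0.11 255 [-0.0224  0.0065]
-0.095 1651 [-0.0207  0.0215]
-0.08 2180 [-0.0208  0.0216]
-0.065 92 [-0.0211 -0.005 ]
top 177 (array([-44.3,   4.3]), array([38.8, 44.7]), 1.8) [-0.06431736 -0.01796982] [-0.02466632  0.02636031] 0.05863738293534656
-0.065 64 [-0.0171  0.0261]
-0.05 67 [-0.0176  0.0249]
-0.035 46 [-0.0168  0.0258]
```

View pics/wrist3.png

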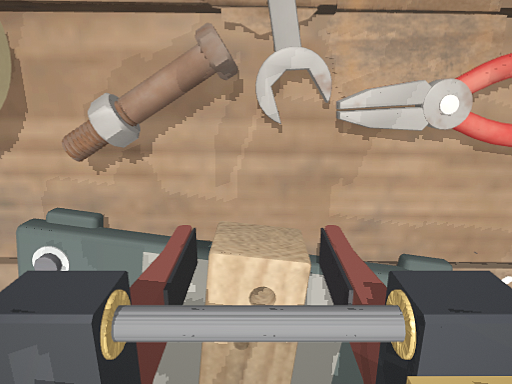

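The block now lies nearly square on the bed in front of the bar, with its front top edge at (262,235). Next: turn the tool square, regrip and slide in.

play_rows:
  steps: [0,0,0,0.072,0.72,0,0,0,0.071,0.72,0,0,0,0,0.72,0,0,0,0,0.3,0,0,0,0,0.3,0,0,0,0,0.3,0,0,0,0,0.3,0,0,0,0,0.3,0,0,-0.05,0,0.3,0,0,0,0,0.3]
  squeeze: 30

```text
time_s: 10.1
tcp_pos: [0.4505, 0.0193, 0.0321]
eef_rot: [-0.205, -3.134, -0.0]
wrist_force: [-0.0, -0.4, -1.7]
gripper_width: 0.515
gripper_force: 29.9
```

play_rows:
  steps: [-0.6,-0.15,0,0,0.3,-1.2,-0.15,0,0,0.3,-1.2,0,0,0,0.3,-1.2,0,0,0,0.3,-1.2,0,0,0,0.3,-0.6,0,0,0,0.3,-0.3,0,0,0,0.3,0,0,0,0,0.3]

```text
time_s: 10.77
tcp_pos: [0.5134, 0.0079, 0.0321]
eef_rot: [0.205, 3.135, 0.0]
wrist_force: [-0.3, 0.1, -2.0]
gripper_width: 0.514
gripper_force: 29.9
```

play_rows:
  steps: [-0.2,0,0,0,0.3,-0.1,0,0,0,0.3,0,0,0,0,0.3]

```text
time_s: 11.02
tcp_pos: [0.5154, 0.0078, 0.0321]
eef_rot: [-0.205, -3.134, -0.0]
wrist_force: [1.5, -0.4, -1.9]
gripper_width: 0.513
gripper_force: 29.9
```

play_rows:
  steps: [-0.1,0,0,0,0.3,-0.1,0,0,0,0.3,0,0,0,0,0.3]

```text
time_s: 11.27
tcp_pos: [0.517, 0.0076, 0.0321]
eef_rot: [-0.205, -3.134, -0.0]
wrist_force: [-2.1, 0.5, -1.1]
gripper_width: 0.514
gripper_force: 29.9
```

play_rows:
  steps: [-0.1,0,0,0,0.3,-0.1,0,0,0,0.3,0,0,0,0,0.3,0,0,0,0,0.3]

```text
time_s: 11.6
tcp_pos: [0.517, 0.0077, 0.0317]
eef_rot: [-0.205, -3.13, -0.001]
wrist_force: [-6.6, 1.5, 2.7]
gripper_width: 0.512
gripper_force: 29.9
```

```bash
python3 - <<'E'
from h import *
s=r.read_state();print(s["tcp_pos"],s["wrist_force"])
O=np.array([.5761,.0043]);a=np.radians(-7.6);X=np.array([np.cos(a),np.sin(a)]);Y=np.array([-X[1],X[0]])
print((s["tcp_pos"][:2]-O)@X,(s["tcp_pos"][:2]-O)@Y)
for n in("wrist","scene"):
    c=cam(n);w=cloud(c);np.savez(n+"4.npz",**c)
    cv2.imwrite(f"pics/{n}4.png",cv2.resize(c["frame"][...,::-1],(640,480)) if n=="wrist" else cv2.resize(c["frame"][140:270,130:330][...,::-1],(800,520)))
    z=w[...,2];d=w[...,:2]-O;px=d@X;py=d@Y;f=c["frame"].astype(int)
    m=(z>.052)&(z<.064)&(abs(py)<.035)&(px<-.02)&(px>-.09)&(f[...,0]-f[...,2]>25)
    p=np.c_[px[m],py[m]];print(n,m.sum(),np.percentile(p,[1,99],axis=0))
E
```

```text
[0.51703857 0.00767335 0.03173759] [-6.59935108  1.45773661  2.71336347]
-0.058988758010865144 -0.004467535156278793
wrist 6126 [[-0.07013378 -0.03284506]
 [-0.02042785  0.0254169 ]]
scene 164 [[-0.06954176 -0.03208218]
 [-0.02174946  0.02764285]]
```

View pics/scene4.png

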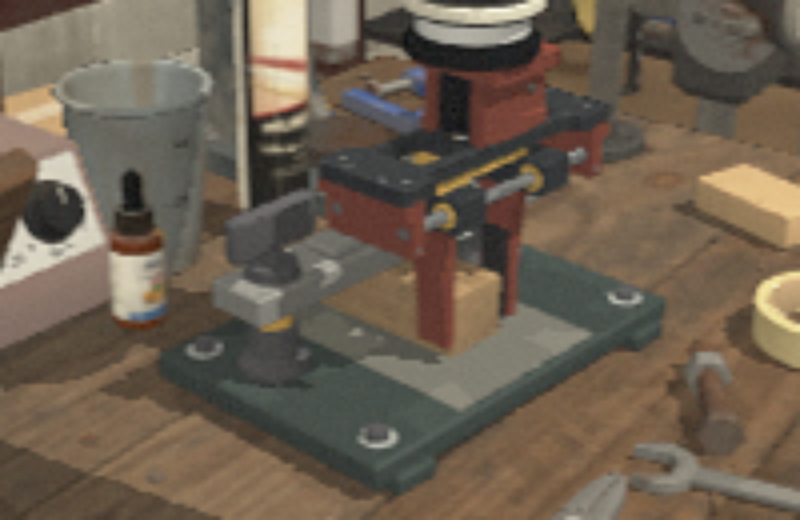

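The scene crop shows the block under the bar, touching the stop (pushback 6.6 N) and lined up with the ground strip, with the gripper clear of the nuts. Release and lift.

play_rows:
  steps: [0,0,0,0,0.75,0,0,0,0,0.75,0,0,0,0,0.75,0,0,0,0,0.75,0,0,0,0,0.75,0,0,-2,0,0.75,0,0,-4,0,0.75,0,0,-4,0,0.75,0,0,-3,0,0.75,0.5,0,0,0.12,0.75,0,0,0,0.12,0.75,0,0,0,0.12,0.75,0,0,0,0.12,0.75,0,0,0,0.12,0.75,0,0,0,0.12,0.75,0,0,0,0.12,0.75,0,0,0,0.12,0.75,0,0,0,0.12,0.75,0,0,0,0.12,0.75]

```text
time_s: 13.28
tcp_pos: [0.515, 0.0078, 0.1623]
eef_rot: [1.947, 2.465, 0.0]
wrist_force: [-0.3, 0.2, 0.3]
gripper_width: 0.754
gripper_force: 0.0
```

```bash
cat >> h.py <<'E'
def nuts(names=("top","wrist","scene")):
    O=np.array([.5761,.0043])
    for n in names:
        c=cam(n);w=cloud(c);np.savez(n+"L.npz",**c);z=w[...,2]
        for s in(1,-1):
            e=O+s*np.array([.0126,.0942])
            m=((z>.103)&(z<.135)&(np.hypot(w[...,0]-e[0],w[...,1]-e[1])<.042)).astype(np.uint8)
            k,l,st,_=cv2.connectedComponentsWithStats(m)
            if k<2: continue
            p=w[l==1+st[1:,4].argmax()]
            if len(p)<30: continue
            q=p[p[:,2]>np.percentile(p[:,2],95)-.006]
            print(n,"LR"[s<0],len(p),*rect(q[:,:2]),"ztop",np.percentile(q[:,2],[50,90]).round(4))
            
E
python3 - <<'E'
from h import *
to(.5883,.0988,.1,84.6);nuts()
O=np.array([.5761,.0043]);a=np.radians(-7.6);X=np.array([np.cos(a),np.sin(a)]);Y=np.array([-X[1],X[0]])
c=dict(np.load("sceneL.npz"));w=cloud(c);z=w[...,2];d=w[...,:2]-O;px=d@X;py=d@Y;f=c["frame"].astype(int)
m=(z>.052)&(z<.063)&(abs(py)<.035)&(px<-.025)&(px>-.09)&(f[...,0]-f[...,2]>25)
p=np.c_[px[m],py[m]];print(m.sum(),rect(p))
E
```

```text
t 13.28 tcp [515.    7.8 162.3] yaw 103.4 now-axes cm [7.15 9.24 6.23] final-axes cm [9.75 6.44 6.23] turn 0.328 q6 -0.35
top R 93 [563.7 -89.2] [58.3 10.7] 26.7 ztop [0.1219 0.1246]
wrist L 3180 [588.6  96.3] [62.1 11.9] 83.5 ztop [0.1207 0.1219]
wrist R 1967 [564.4 -92.1] [61.8 13.5] 28.4 ztop [0.1209 0.1221]
scene L 215 [589.   95.8] [60.1 12.6] 83.9 ztop [0.1195 0.1211]
scene R 169 [569.1 -88. ] [47.9 12.6] 25.7 ztop [0.119  0.1209]
206 (array([-46.5,  -5.2]), array([47.3, 42.7]), 89.8)
```

play_rows:
  steps: [0,0,0,0.115,0.5,0,0,0,0.115,0.5,0,0,0,0.114,0.5,3.2,2.1,0,0,0.5,3.2,2.1,0,0,0.5,3.26,2.14,0,0,0.5,0,0,2.5,0,0.5,0,0,2.5,0,0.5,0,0,1.4,0,0.5,0,0,0,0,0.5]

```text
time_s: 14.27
tcp_pos: [0.5853, 0.0975, 0.0949]
eef_rot: [-2.326, -2.105, 0.007]
wrist_force: [0.1, 0.1, 0.7]
gripper_width: 0.501
gripper_force: 0.0
```

```bash
python3 - <<'E'
from h import *
to(.5886,.0968,.098,83.7)
c=cam("wrist");cv2.imwrite("pics/w5.png",c["frame"][...,::-1]);w=cloud(c);z=w[...,2]
O=np.array([.5761,.0043]);a=np.radians(-7.6);X=np.array([np.cos(a),np.sin(a)]);Y=np.array([-X[1],X[0]])
c=cam("scene");w=cloud(c);z=w[...,2];d=w[...,:2]-O;px=d@X;py=d@Y
m=(abs(px)<.025)&(z>.07)&(z<.09)&(abs(py)<.124)
# bar top: fit z over y
for y0 in np.arange(-.12,.12,.02):
    q=m&(py>y0)&(py<y0+.02); 
    if q.sum()>8: print(y0.round(2),q.sum(),np.percentile(z[q],[50,90]).round(4))
E
```

```text
t 14.27 tcp [585.3  97.5  94.9] yaw 84.3 now-axes cm [-0.04  0.33 -0.32] final-axes cm [-0.03  0.33 -0.32] turn 0.01 q6 0.15
-0.12 42 [0.0788 0.0872]
-0.1 89 [0.081  0.0874]
-0.08 52 [0.079  0.0801]
-0.06 67 [0.0825 0.0853]
-0.04 73 [0.082 0.085]
-0.02 79 [0.0821 0.0851]
0.0 80 [0.0825 0.0853]
0.02 86 [0.082  0.0852]
0.04 64 [0.079  0.0849]
0.06 48 [0.0779 0.0792]
0.08 82 [0.0801 0.0877]
0.1 151 [0.0786 0.0838]
```

View pics/w5.png

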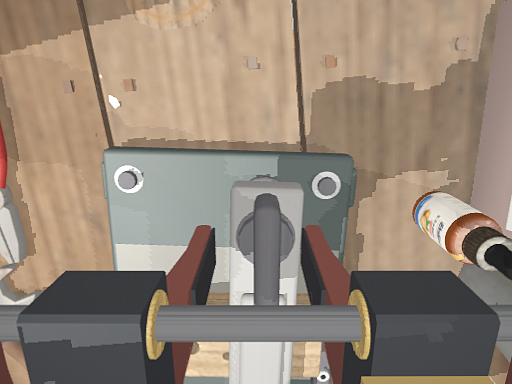

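The wrist view looks down on the left nut: its wing is upright at column 267, between the fingers, whose midpoint is at column 258. Shift +3 mm and close.

play_rows:
  steps: [0,0.3,-0.25,0,0.5,0,0,0,0,0.4,0,0,0,0,0.0,0,0,0,0,0.0,0,0,0,0,0.0,0,0,0,0,0.0,0,0,0,0,0.0]
  squeeze: 60

```text
time_s: 14.95
tcp_pos: [0.5894, 0.0971, 0.1009]
eef_rot: [-2.332, -2.102, 0.003]
wrist_force: [-3.5, 0.6, 4.1]
gripper_width: 0.133
gripper_force: 60.0
```

```bash
python3 - <<'E'
from h import *
to(.5886,.0968,.098,83.7);s=r.read_state();print(s["wrist_force"],s["torque"],s["gripper_width"],s["gripper_force"])
E
```

```text
t 14.95 tcp [589.4  97.1 100.9] yaw 84.0 now-axes cm [-0.04 -0.08  0.29] final-axes cm [-0.04 -0.08  0.29] turn 0.006 q6 0.15
[-3.5007807   0.64501086  4.09608964] [-0.01295292  0.65224281  0.01779159] 0.13285668377193272 60.00118374824524
```

play_rows:
  steps: [0,0,0.022,0.1,0,0,0,0.022,0.1,0,0,0,0.022,0.1,0,0,0,0.022,0.1,0,0,0,0.022,0.1,0,0,0,0.022,0.1,0,0,0,0.022,0.1,0,0,0,0.022,0.1,0]

```text
time_s: 15.62
tcp_pos: [0.5903, 0.0966, 0.0991]
eef_rot: [2.971, 1.021, -0.002]
wrist_force: [-1.9, -0.9, 4.0]
gripper_width: 0.13
gripper_force: 60.0
```

```bash
python3 - <<'E'
from h import *
to(.5886,.0968,.098,83.7);s=r.read_state();print(s["wrist_force"],s["torque"],s["gripper_width"],s["gripper_force"])
nuts(("scene","top"))
E
```

```text
t 15.62 tcp [590.3  96.6  99.1] yaw 38.0 now-axes cm [-0.12 -0.12  0.11] final-axes cm [-0.   -0.17  0.11] turn -0.798 q6 0.96
[-1.88180332 -0.88191517  4.00079158] [-0.34826668  0.297578    0.11225991] 0.13029447120019916 59.9984085559845
scene L 299 [581.3  98.4] [33.3 16.6] 86.4 ztop [0.1311 0.1342]
scene R 197 [563.9 -91. ] [60.  16.8] 23.7 ztop [0.119  0.1212]
top R 95 [563.9 -89.3] [58.8 11.3] 27.6 ztop [0.1212 0.124 ]
```

play_rows:
  steps: [0,0,0,0,0.5,0,0,0,0,0.5,0,0,0,0,0.5,0,0,-2,0,0.5,0,0,-2,0.093,0.5,0,0,0,0.093,0.5,-2.18,3.11,0,0,0.5,-2.18,3.11,0,0,0.5,-2.18,3.11,0,0,0.5,-2.18,3.11,0,0,0.5,-2.18,3.11,0,0,0.5,0,0,0,0,0.5,0,0,0,0,0.5]

```text
time_s: 16.8
tcp_pos: [0.5662, -0.0932, 0.1389]
eef_rot: [-3.052, -0.744, -0.001]
wrist_force: [-0.6, 1.7, 0.1]
gripper_width: 0.504
gripper_force: 0.0
```

```bash
python3 - <<'E'
from h import *
to(.5649,-.0914,.100,27.3)
nuts(("wrist",))
E
```

```text
t 16.8 tcp [566.2 -93.2 138.9] yaw 27.4 now-axes cm [-0.03 -0.22  3.89] final-axes cm [-0.03 -0.22  3.89] turn 0.002 q6 0.81
wrist R 2147 [564.8 -91.5] [61.7 11.6] 27.6 ztop [0.121  0.1222]
```

play_rows:
  steps: [0,-0.2,1.9,0,0.5,0,0,1.9,0,0.5,0,0,0,0,0.5,0,0,0,0,0.3,0,0,0,0,0,0,0,0,0,0,0,0,0,0,0,0,0,0,0,0]

```text
time_s: 17.52
tcp_pos: [0.5663, -0.09, 0.1019]
eef_rot: [3.049, 0.748, 0.003]
wrist_force: [4.2, -9.3, -0.8]
gripper_width: 0.161
gripper_force: 5.6
```

```bash
python3 - <<'E'
from h import *
to(.5649,-.0914,.100,27.3);s=r.read_state();print(s["wrist_force"],s["torque"],s["gripper_width"],s["gripper_force"])
c=dict(np.load("wristL.npz"));w=cloud(c);z=w[...,2]
O=np.array([.577,.0028]);a=np.radians(-7.6);X=np.array([np.cos(a),np.sin(a)]);Y=np.array([-X[1],X[0]])
d=w[...,:2]-O;px=d@X;py=d@Y
m=(abs(px)<.018)&(z>.07)&(z<.09)
for y0 in np.arange(-.12,.12,.015):
    q=m&(py>y0)&(py<y0+.015)
    if q.sum()>30: print(y0.round(3),q.sum(),np.median(z[q]).round(4))
E
```

```text
t 17.52 tcp [566.3 -90.  101.9] yaw 27.6 now-axes cm [-0.19  0.06  0.19] final-axes cm [-0.19  0.06  0.19] turn 0.005 q6 0.81
[ 4.20063257 -9.33978006 -0.81698299] [-1.92822416 -0.62236034 -0.0294343 ] 0.16109891053351186 5.562250167131424
-0.12 837 0.0801
-0.105 424 0.0871
-0.09 776 0.0801
-0.075 1169 0.0794
-0.06 1219 0.0842
-0.045 1265 0.0842
-0.03 1299 0.084
-0.015 1336 0.0838
0.0 1370 0.0837
0.015 1424 0.0836
0.03 1462 0.0834
0.045 1371 0.0831
0.06 1456 0.0781
0.075 1583 0.0789
0.09 126 0.0785
```

play_rows:
  steps: [0,0,0,0,0,0,0,0,0,0,0,0,0.022,0.1,0,0,0,0.022,0.1,0,0,0,0.022,0.1,0,0,0,0.023,0.1,0,0,0,0.022,0.1,0,0,0,0.022,0.1,0,0,0,0.022,0.1,0,0,0,0.023,0.1,0,0,0,0.022,0.1,0,0,0,0.022,0.1,0,0,0,0.022,0.1,0,0,0,0.023,0.1,0]

```text
time_s: 18.68
tcp_pos: [0.5666, -0.094, 0.0993]
eef_rot: [2.933, -1.108, 0.008]
wrist_force: [-0.8, -15.7, -0.7]
gripper_width: 0.133
gripper_force: 60.0
```

```bash
python3 - <<'E'
from h import *
to(.5898,.0969,.100,38);s=r.read_state();print(s["wrist_force"],s["torque"],s["gripper_width"],s["gripper_force"])
E
```

```text
t 18.68 tcp [566.6 -94.   99.3] yaw -41.4 now-axes cm [-10.88 -15.86  -0.21] final-axes cm [ 13.59 -13.62  -0.21] turn -1.386 q6 2.02
[ -0.80688048 -15.66125028  -0.70294741] [-2.79971184  0.19579376  0.11459775] 0.13286733451632524 59.977678656578064
```

play_rows:
  steps: [0,0,0,0,0.5,0,0,0,0,0.5,0,0,0,0,0.5,0,0,-2,0,0.5,0,0,-2,-0.115,0.5,0,0,0,-0.115,0.5,0,0,0,-0.115,0.5,0,0,0,-0.115,0.5,0,0,0,-0.115,0.5,0,0,0,-0.116,0.5,0,0,0,-0.116,0.5,0,0,0,-0.116,0.5,0,0,0,-0.116,0.5,0,0,0,-0.116,0.5,0,0,0,-0.116,0.5,0,0,0,-0.115,0.5]

```text
time_s: 20.02
tcp_pos: [0.5651, -0.0889, 0.1383]
eef_rot: [-2.965, -1.038, -0.0]
wrist_force: [1.1, -0.9, 0.1]
gripper_width: 0.498
gripper_force: 0.0
```

play_rows:
  steps: [2.72,-2.72,0,0,0.5,2.72,-2.72,0,0,0.5,2.72,-2.72,0,0,0.5,2.72,-2.72,0,0,0.5,2.71,-2.72,0,0,0.5,0,0,0,0,0.5,0,0,0,0,0.5]

```text
time_s: 20.6
tcp_pos: [0.5876, 0.1039, 0.1382]
eef_rot: [-2.966, -1.035, 0.0]
wrist_force: [0.1, -0.8, 0.1]
gripper_width: 0.498
gripper_force: 0.0
```

```bash
cat >> h.py <<'E'
def bar():
    c=dict(np.load("wristL.npz"));w=cloud(c);z=w[...,2]
    O=np.array([.577,.0028]);a=np.radians(-7.6);X=np.array([np.cos(a),np.sin(a)]);Y=np.array([-X[1],X[0]])
    d=w[...,:2]-O;px=d@X;py=d@Y
    m=(abs(px)<.016)&(z>.0815)&(z<.086)&(abs(py)<.055)
    k=np.polyfit(py[m],z[m],1); m&=abs(z-np.polyval(k,py))<.0012; k=np.polyfit(py[m],z[m],1)
    print("bar n",m.sum(),"yspan",py[m].min().round(3),py[m].max().round(3),"L-R mm",(k[0]*190).round(2),"mid z",(k[1]*1000).round(2))
E
python3 - <<'E'
from h import *
to(.5898,.0969,.098,38)
bar()
nuts(("wrist",));bar()
E
```

```text
t 20.6 tcp [587.6 103.9 138.2] yaw 38.5 now-axes cm [-0.26  0.68  4.02] final-axes cm [-0.26  0.69  4.02] turn 0.008 q6 0.96
bar n 6467 yspan -0.055 0.055 L-R mm -1.88 mid z 84.12
wrist L 2136 [590.   96.9] [60.8 12. ] 38.5 ztop [0.119  0.1201]
bar n 55 yspan 0.023 0.055 L-R mm 0.03 mid z 82.49
```

```bash
sed -i 's/z>.0815/z>.0795/' h.py; python3 -c "
from h import *
bar()"
```

```text
bar n 67 yspan 0.023 0.055 L-R mm 3.29 mid z 81.3
```

play_rows:
  steps: [-0.26,0.68,1.9,0,0.5,0,0,2.1,0,0.5,0,0,0,0,0.5,0,0,0,0,0.3,0,0,0,0,0,0,0,0,0,0,0,0,0,0,0,0,0,0,0,0,0,0,0,0,0]

```text
time_s: 21.4
tcp_pos: [0.5896, 0.0958, 0.0992]
eef_rot: [-2.967, -1.026, -0.001]
wrist_force: [-3.1, 5.7, 4.1]
gripper_width: 0.136
gripper_force: 60.0
```

```bash
python3 - <<'E'
from h import *
to(.5649,-.0914,.098,-41.4);s=r.read_state();print(s["wrist_force"],s["torque"],s["gripper_width"],s["gripper_force"])
E
```

```text
t 21.4 tcp [589.6  95.8  99.2] yaw 38.2 now-axes cm [-13.51  13.19   0.08] final-axes cm [10.53 15.68  0.08] turn 1.389 q6 0.95
[-3.05275607  5.72874203  4.10402758] [ 0.95630027  0.60099952 -0.0637402 ] 0.135523778574824 60.00259280204773
```

play_rows:
  steps: [0,0,0.022,0.1,0,0,0,0.022,0.1,0,0,0,0.022,0.1,0,0,0,0.022,0.1,0,0,0,0.022,0.1,0]

```text
time_s: 21.82
tcp_pos: [0.5897, 0.0957, 0.0982]
eef_rot: [-3.13, -0.254, 0.0]
wrist_force: [-3.5, 4.2, 6.8]
gripper_width: 0.133
gripper_force: 60.0
```

```bash
cat >> h.py <<'E'
def st():
    s=r.read_state();R=Ro.from_rotvec(s["eef_rot"]).as_matrix()
    print("t",round(float(s["time_s"]),2),"tcp",(s["tcp_pos"]*1000).round(1),"yaw",np.degrees(np.arctan2(R[1,0],R[0,0])).round(1),"F",s["wrist_force"].round(1),"T",s["torque"].round(3),"w",round(float(s["gripper_width"]),3))
E
python3 -c "
from h import *
st()
c=cam('scene');np.savez('s6.npz',**c)"
```

```text
t 21.82 tcp [589.7  95.7  98.2] yaw 9.3 F [-3.5  4.2  6.8] T [0.625 0.588 0.074] w 0.133
```

play_rows:
  steps: [0,0,0.022,0.1,0,0,0,0.022,0.1,0]

```text
time_s: 22.03
tcp_pos: [0.5897, 0.0956, 0.098]
eef_rot: [-3.14, 0.058, 0.0]
wrist_force: [-3.2, 2.7, 8.8]
gripper_width: 0.133
gripper_force: 60.0
```

```bash
python3 -c "
from h import *
st()"
```

```text
t 22.03 tcp [589.7  95.6  98. ] yaw -2.1 F [-3.2  2.7  8.8] T [0.517 0.736 0.186] w 0.133
```

play_rows:
  steps: [0,0,0,0,0.5,0,0,0,0,0.5,0,0,0,0,0.5,0,0,-2,0,0.5,0,0,-2,0.115,0.5,0,0,0,0.115,0.5,0,0,0,0.115,0.5,0,0,0,0.115,0.5,0,0,0,0.115,0.5,0,0,0,0.113,0.5,2.1,3.13,0,0,0.5,2.1,3.13,0,0,0.5,2.1,3.13,0,0,0.5,2.1,3.13,0,0,0.5,2.1,3.13,0,0,0.5,0,0,0,0,0.5,0,0,0,0,0.5]

```text
time_s: 23.45
tcp_pos: [0.5655, -0.0946, 0.1367]
eef_rot: [-2.938, 1.113, -0.0]
wrist_force: [-0.0, 0.4, -0.5]
gripper_width: 0.502
gripper_force: 0.0
```

```bash
python3 - <<'E'
from h import *
to(.5651,-.0914,.096,-41.4)
nuts(("wrist",));bar()
c=dict(np.load("wristL.npz"));cv2.imwrite("pics/w7.png",c["frame"][...,::-1])
E
```

```text
t 23.45 tcp [565.5 -94.6 136.7] yaw -41.5 now-axes cm [-0.24 -0.21  4.07] final-axes cm [-0.24 -0.21  4.07] turn -0.002 q6 2.01
wrist L 717 [596.7  92. ] [ 8.  24.5] 81.7 ztop [0.1154 0.1179]
wrist R 2142 [565.5 -92.4] [11.9 60.8] 48.0 ztop [0.1184 0.1195]
bar n 652 yspan -0.054 -0.001 L-R mm -0.82 mid z 82.18
```

play_rows:
  steps: [-0.2,-0.15,2,0,0.5,0,0,2,0,0.5,0,0,0,0,0.5,0,0,0,0,0.3,0,0,0,0,0,0,0,0,0,0,0,0,0,0,0,0,0,0,0,0,0,0,0,0,0,0,0,0.022,0.1,0,0,0,0.022,0.1,0]

```text
time_s: 24.42
tcp_pos: [0.5641, -0.092, 0.0974]
eef_rot: [2.809, -1.399, 0.0]
wrist_force: [-6.3, -7.2, 7.1]
gripper_width: 0.134
gripper_force: 60.0
```

```bash
python3 -c "
from h import *
st()"
```

```text
t 24.42 tcp [564.1 -92.   97.4] yaw -53.0 F [-6.3 -7.2  7.1] T [-1.024  0.984  0.244] w 0.134
```

play_rows:
  steps: [0,0,0.022,0.1,0]

```text
time_s: 24.5
tcp_pos: [0.5641, -0.0919, 0.0973]
eef_rot: [2.735, -1.538, 0.001]
wrist_force: [-5.6, -6.4, 9.2]
gripper_width: 0.135
gripper_force: 60.0
```

```bash
python3 -c "
from h import *
st()"
```

```text
t 24.5 tcp [564.1 -91.9  97.3] yaw -58.7 F [-5.6 -6.4  9.2] T [-0.987  1.029  0.326] w 0.135
```

play_rows:
  steps: [0,0,0,0,0.5,0,0,0,0,0.5,0,0,0,0,0.5,0,0,-2,0,0.5,0,0,-2,-0.11,0.5,0,0,0,-0.11,0.5,0,0,0,-0.11,0.5,0,0,0,-0.11,0.5,0,0,0,-0.11,0.5,0,0,0,-0.11,0.5,0,0,0,-0.11,0.5,0,0,0,-0.11,0.5,0,0,0,-0.11,0.5]

```text
time_s: 25.58
tcp_pos: [0.5653, -0.0896, 0.136]
eef_rot: [-3.141, 0.038, -0.0]
wrist_force: [-0.4, -0.7, 1.4]
gripper_width: 0.499
gripper_force: 0.0
```

play_rows:
  steps: [0.37,-3.78,0,0,0.5,0.37,-3.78,0,0,0.5,0.37,-3.78,0,0,0.5,0.37,-3.78,0,0,0.5,0.37,-3.78,0,0,0.5,0,0,0,0,0.5,0,0,0,0,0.5]

```text
time_s: 26.17
tcp_pos: [0.5895, 0.1007, 0.136]
eef_rot: [-3.141, 0.041, -0.0]
wrist_force: [-0.6, -0.5, -0.7]
gripper_width: 0.501
gripper_force: 0.0
```

```bash
python3 - <<'E'
from h import *
nuts(("wrist",));bar()
to(.5898,.0965,.096,-2.1)
E
```

```text
wrist L 2158 [590.2  96.4] [11.8 60.9] 88.3 ztop [0.1178 0.1189]
bar n 5237 yspan -0.055 0.055 L-R mm -0.24 mid z 82.35
t 26.22 tcp [589.3  99.1 135.9] yaw -1.6 now-axes cm [0.06 0.26 3.99] final-axes cm [0.06 0.26 3.99] turn 0.008 q6 1.65
```

play_rows:
  steps: [0.05,0.26,2,0,0.5,0,0,1.9,0,0.5,0,0,0,0,0.5,0,0,0,0,0.3,0,0,0,0,0,0,0,0,0,0,0,0,0,0,0,0,0,0,0,0,0,0,0,0,0]

```text
time_s: 26.97
tcp_pos: [0.5904, 0.0957, 0.0979]
eef_rot: [-3.141, 0.049, -0.002]
wrist_force: [-0.1, -0.1, 3.3]
gripper_width: 0.131
gripper_force: 60.0
```

```bash
python3 -c "
from h import *
st()"
```

```text
t 26.97 tcp [590.4  95.7  97.9] yaw -1.8 F [-0.1 -0.1  3.3] T [-0.126  0.092 -0.062] w 0.131
```

play_rows:
  steps: [0,0,0.011,0.05,0,0,0,0.006,0.03,0]

```text
time_s: 27.13
tcp_pos: [0.5904, 0.0956, 0.0978]
eef_rot: [3.136, -0.176, 0.002]
wrist_force: [-1.6, -1.7, 4.8]
gripper_width: 0.13
gripper_force: 60.1
```

```bash
python3 -c "
from h import *
st()"
```

```text
t 27.13 tcp [590.4  95.6  97.8] yaw -6.4 F [-1.6 -1.7  4.8] T [-0.171  0.124  0.379] w 0.13
```

play_rows:
  steps: [0,0,0,0,0.5,0,0,0,0,0.5,0,0,0,0,0.5,0,0,0,0,0.5,0,0,-2,0,0.5,0,0,-2.5,0,0.5,0,0,-3,0,0.5,0,0,0,0,0.5,0,0,0,0,0.5]

```text
time_s: 27.88
tcp_pos: [0.5913, 0.0959, 0.1736]
eef_rot: [-3.136, 0.174, -0.006]
wrist_force: [-0.6, -0.1, -0.8]
gripper_width: 0.5
gripper_force: 0.0
```

```bash
python3 - <<'E'
from h import *
st();nuts(("wrist",));bar()
O=np.array([.577,.0028]);a=np.radians(-7.6);X=np.array([np.cos(a),np.sin(a)]);Y=np.array([-X[1],X[0]])
c=cam("scene");w=cloud(c);z=w[...,2];d=w[...,:2]-O;px=d@X;py=d@Y;f=c["frame"].astype(int)
m=(z>.052)&(z<.063)&(abs(py)<.035)&(px<-.025)&(px>-.09)&(f[...,0]-f[...,2]>25)
p=np.c_[px[m],py[m]];print(m.sum(),rect(p))
E
```

```text
t 27.88 tcp [591.3  95.9 173.6] yaw -6.4 F [-0.6 -0.1 -0.8] T [0.061 0.033 0.034] w 0.5
wrist L 1531 [590.1  96.5] [11.9 60.8] 84.2 ztop [0.1178 0.1188]
wrist R 634 [553.7 -71.8] [11.3 16.3] 33.6 ztop [0.1168 0.1187]
bar n 3993 yspan -0.055 0.055 L-R mm -0.3 mid z 82.33
210 (array([-47.1,  -1.6]), array([47.7, 42.7]), 88.0)
```

```bash
python3 -c "
from cell import order
print(order.finish_job())"
```

```text
the job is handed in; nothing more can be done
None
```

I clamped the pine block and handed the job in at about 28 s: it lies against the back stop, roughly 2 mm off the middle, and the bar is level to about 0.3 mm. The last torque readings were about 0.38 N m (left) and 0.33 N m (right, taken before the left nut's final turn and not re-checked), from which I estimate the load at 65–115 N. The job gave no verdict.

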